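# Check the door rail's slot with the broad depth gauge

### The arm

A 6-joint arm with a two-finger parallel gripper is mounted at the origin on the work surface. World frame = base frame: x ahead of the robot, y to its left, z up, the work surface at z = 0. Lengths are in m, angles in rad, forces in N, time in s.
With the tool pointing down it reaches from about 0.35 to 0.975 m from the base axis. Payload 4.9 kg.
Tool frame: the origin (TCP) lies at the very end of the fingers, on their centre line; the grasp point (between the pads) lies 19 mm behind it; z points along the fingers, y is the line along which they close (so a half turn about z gives the same grasp; the last joint's range is limited). The gripper opens to 85 mm and grips with 20 to 120 N. Pads are 22 mm wide; open, the fingers measure 114 mm over their backs; the gripper's body (76 mm by 85 mm) begins 54 mm behind the grasp point. The pads swing forward as they close: fully open they stand 13 mm farther back than shut.
Start: joints at [-1.322, 0.053, 1.613, -0, 1.476, -0.119], TCP at [0.225, -0.583, 0.208] pointing down, gripper open.
Joint ranges: [-3.01, 3.01], [-1.01, 2.22], [0.06, 2.58], [-1.02, 4.17], [0.09, 2.62], [-3.14, 3.14]. Speed limits (rad/s): [2.57, 2.57, 3.14, 3.14, 3.14, 3.14].

### API

Orientations are given as a rotation vector (axis times angle).
In Python, from station import ctrl gives the robot as it stands. The module is installed in compiled form; this text tells all that it offers.
- The arm moves only by the tool jog_arm, never from a script. Its argument "steps" is a list of rows, each an object with "delta_rot": the turn, a rotation vector about the tool's x, y, z in degrees, a list of three; "linear": the shift along the tool's x, y, z in m, a list of three; "grip": the finger opening in m, from 0 to 0.0854. In form: [{"delta_rot": [rx, ry, rz], "linear": [x, y, z], "grip": grip}, ...]. A call has 1 to 10 rows; each row shifts and turns the commanded pose from where the row before left it, along the tool's axes as they then stand; what a row does not reach is not made up. A row lasts 1/10 s, in which the tool goes at most 50 mm and 8.59 degrees, less where a joint would pass 70% of its speed; a pose out of reach is approached as far as the arm can. A call with a gripper value outside its range is refused whole. The fingers move at their own pace and stop on an object; "newtons" is the grip in N (left out, the last holds). Time passes only in rows, so rows that do not move let the fingers close. It gives the time, the measured TCP pose, the force, the opening and the grip force at its end, in the units of the state.
- ctrl.get_obs(): the state, without advancing time (a new reading comes with each control period).
- ctrl.get_image(name): name is "scene" or "top" or "wrist"; returns (picture, depth): 480x640x3 uint8, red, green, blue; 480x640 float32, m along the optical axis (not along the pixel's ray), 0 where there is no reading.
- ctrl.camera_info(name): a dict with "camera_matrix" (3x3 intrinsics, pixels), "R" (3x3) and "t" (3): a world point X has camera coordinates R X + t; the wrist camera has in their place "T_tool_cam" (4x4, takes a point from camera to tool coordinates, whose origin is the TCP and whose axes are the flange's). Camera axes: x right, y down, z forward; pixel columns grow to the right and rows downward; lengths in m; the calibration is good to about 2 mm. The wrist camera is an equidistant fisheye: a pixel r from the principal point sees the ray r / f radians off the axis. A picture is of the moment at which its call begins: read the wrist's pose just before it. camera_info takes no time and is no camera call.
- ctrl.finish_job(): hands the job in; it is judged then, once.
The state is a dict: "t": time; "q": joint angles; "dq": joint speeds; "effort": joint torques, N m; "tool_pos": TCP position; "tool_rot": TCP orientation; "contact_force": force on the tool from outside, world axes, zero at the start; "wrist_torque": the same for the moment, N m; "opening": finger opening in m; "grip_force": force on a finger pad.
Only numpy, scipy, OpenCV 4.12 (cv2) and the standard library are available. Lean on these libraries where they do the work, as an engineer would, in place of code of your own. Each camera call takes 0.05 s, during which the arm holds its last target. There are 200 camera calls.

### The job

Take the broader of the two depth gauges out of the wooden stand on the turntable and check the long slot in the door rail with it: lower its blade into the slot, without dropping it in, until its steel flange sits flat on the rail, then let go and leave it standing there. Leave the narrow gauge in its stand and do not disturb the glass jar.

Things in the scene. Friction and masses are not known exactly. Their poses are not given: they have to be found in the camera images.
- broad_gauge: Broader depth gauge, 140 g, upright in a stand. From below: steel blade 5 thick, 30 wide, 45 mm long; steel flange 28 x 60 x 8; dark wooden grip 16 thick, 44 wide, 50 tall. Origin: middle of the blade's lower end; z up, x through the thickness, y along the width. Flange underside at z = 45, grip z = 53 to 103. Its flange rests on the stand, blade loose inside: lift it 50 mm or more.
- long_slot (a point): Middle of the mouth of the long slot, level with the top of the fixed light wooden door rail (64 x 220 mm, 62 high, on the work surface). Slot 16 wide, 46 long, 50 mm deep, open upward. z up, x across the slot, y along slot and rail. 98 mm away towards -y the rail has a shorter slot, 16 x 22 mm, too small for the broad blade.
- narrow_gauge: Other gauge in the stand, to be left there: same build and heights, but blade 14, flange 36, grip 22 mm wide; origin and axes alike. Both stand in line along their widths, 88 mm apart, either one left or right, in a fixed wooden stand (50 x 176 mm, top 88 mm above the work surface) on a white turntable (360 mm across, 28 high, does not turn).
- jar: Clear glass jar with aluminium lid, 62 mm across, 95 high, on the turntable, its middle about 127 mm beside the gauges' line; leave it alone. A steel tin (82 across, 55 high) stands as far off on the line's other side. Origin: middle of the jar's underside.

How it is judged:
On the way, in this order (a step that is already met when the one before it is completed fails the run):
1. the broad gauge is held, its blade lifted clear above the slot's level (z of broad_gauge in the frame of long_slot above 0.005 m and contact force between the fingers and broad_gauge above 0.3 N), for 0.1 s.
2. the blade is in the long slot, at least 30 mm deep, while still held (z of broad_gauge in the frame of long_slot below -0.03 m and horizontal distance between broad_gauge and long_slot below 0.012 m and contact force between the fingers and broad_gauge above 0.3 N), for 0.05 s.
At the end, for the whole second after the job is handed in: The broad gauge stands at rest in the long slot, let go: blade at least 41 of its 45 mm deep, within 12 mm of the slot's middle and 25 degrees of its direction, upright within 6 degrees; the narrow gauge is upright (8 degrees) within 20 mm of its place in the stand (z of broad_gauge in the frame of long_slot below -0.041 m and horizontal distance between broad_gauge and long_slot below 0.012 m and angle between the y axis of broad_gauge and the y axis of long_slot, either way round below 0.44 rad and angle between broad_gauge's own z axis and vertical below 0.1 rad and linear speed of broad_gauge below 0.02 m/s and angle between narrow_gauge's own z axis and vertical below 0.15 rad and distance of narrow_gauge from where it was at the start of the episode below 0.02 m); the robot touches nothing.
It fails at once if the narrow gauge is taken or knocked more than 30 mm from its place (distance of narrow_gauge from where it was at the start of the episode above 0.03 m).
It fails at once if the glass jar is pushed more than 20 mm or tipped over 17 degrees (distance of jar from where it was at the start of the episode above 0.02 m or angle between jar's own z axis and vertical above 0.3 rad).
It also fails if it takes over 38 s, if anything falls off the work surface, if the arm or the gripper's body presses on something with over 40 N, if the wrist force passes 120 N, or if a joint passes its speed limit or range.

## Working session

There is one attempt and no reset: what is moved stays moved. The work goes in short steps, Python scripts to look and compute and a tool call to move; the robot and the scene stay as the last step left them, time stands still between calls to the robot, and variables do not carry over. Pictures are saved under pics/ and viewed, at most 10 in all, crops included, and the job is handed in when it is done.

Besides the shell and the picture viewer there is one more tool, called as a command line: name --argument value ..., lists and objects as JSON in quotes. jog_arm: Moves the arm, as the interface text tells. Its arguments: {"type":"object","properties":{"steps":{"type":"array"},"newtons":{"type":"number"}},"required":["steps"]}

```bash
mkdir -p pics
cat > h.py <<'E'
import numpy as np, cv2
from scipy.spatial.transform import Rotation as Ro
from station import ctrl
def snap(name,f):
    im,d=ctrl.get_image(name); cv2.imwrite(f'pics/{f}.png',im[:,:,::-1]); np.savez(f'pics/{f}.npz',im=im,d=d); return im,d
def cloud(name,d):
    c=ctrl.camera_info(name);K=np.array(c['camera_matrix']);R=np.array(c['R']);t=np.array(c['t'])
    v,u=np.indices(d.shape)
    P=np.stack([(u-K[0,2])/K[0,0]*d,(v-K[1,2])/K[1,1]*d,d],-1)
    return (P-t)@R
E
python3 - <<'E'
from h import *
snap('scene','s0');snap('top','t0')
o=ctrl.get_obs();print(o['t'],o['tool_pos'],o['tool_rot'])
for n in('scene','top'):
    c=ctrl.camera_info(n);print(n,-np.array(c['R']).T@c['t'],np.array(c['R']).round(2).tolist(),c['camera_matrix'])
E
```

```text
0.1 [ 0.22458647 -0.58259477  0.2064807 ] [-3.08677830e+00 -5.74191275e-01  2.02523129e-04]
scene [ 0.95886251 -0.14689307  0.70664906] [[0.44, 0.9, 0.0], [0.77, -0.37, -0.52], [-0.47, 0.23, -0.85]] [[471.94720661   0.         323.62156213]
 [  0.         471.94720661 252.70003571]
 [  0.           0.           1.        ]]
top [0.50151492 0.03639207 0.85356613] [[0.0, -1.0, 0.02], [-0.99, -0.01, -0.13], [0.13, -0.02, -0.99]] [[436.95971416   0.         322.10097741]
 [  0.         436.95971416 238.83379505]
 [  0.           0.           1.        ]]
```

View pics/t0.png

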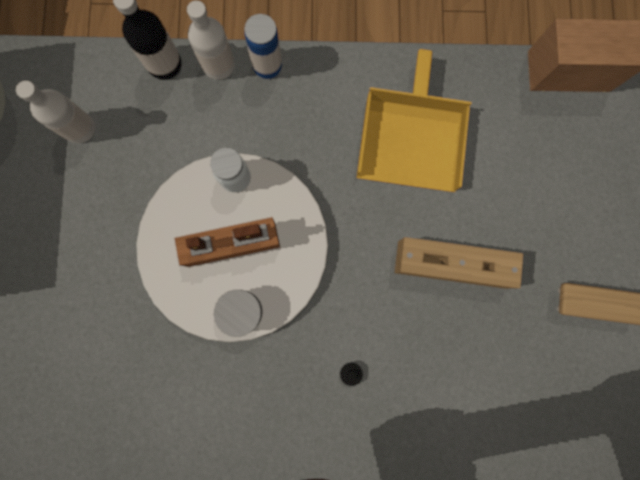

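View pics/s0.png

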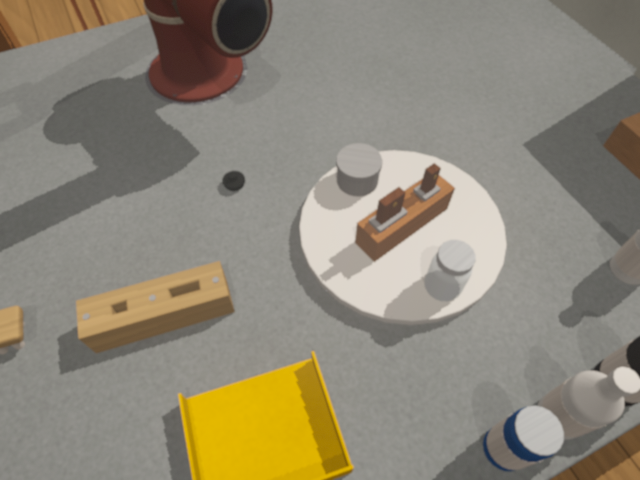

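The top view shows the broad gauge at about (250,235), the narrow one at (197,243), the jar at (228,165) and the tin at (238,313). The long slot is at (435,259) and the short slot at (488,267).

Run:
```python
from h import *
def rect(n,P):
    (c,s,a)=cv2.minAreaRect((P[:,:2]*1000).astype(np.float32)); print(n,len(P),np.round(c,1),np.round(s,1),round(a,1),'mean',P.mean(0).round(4),'z',np.percentile(P[:,2],[5,50,95]).round(4))
for cam,f,boxes in(('top','t0',dict(broad=(225,215,275,252),narrow=(178,228,217,262),stand=(170,210,285,270),rail=(390,230,530,295),jar=(205,145,250,195))),('scene','s0',dict(broad=(368,180,410,235),narrow=(415,160,445,200),stand=(345,160,465,265),rail=(70,255,240,355)))):
    z=np.load(f'pics/{f}.npz');W=cloud(cam,z['d'])
    for n,(a,b,c,d) in boxes.items():
        P=W[b:d,a:c].reshape(-1,3);P=P[z['d'][b:d,a:c].ravel()>0]
        lo,hi={'broad':(.138,.155),'narrow':(.138,.155),'stand':(.082,.1),'rail':(.056,.068),'jar':(.11,.14)}[n]
        Q=P[(P[:,2]>lo)&(P[:,2]<hi)]
        if len(Q)>5: rect(cam+' '+n,Q)
# slot via top: enlarged crop
im=np.load('pics/t0.npz')['im'];sc=np.load('pics/s0.npz')['im']
A=cv2.resize(im[225:295,390:530],None,fx=5,fy=5,interpolation=2)
B=cv2.resize(im[205:275,165:305],None,fx=5,fy=5,interpolation=2)[:240]
cv2.imwrite('pics/c0.png',np.vstack([A,B])[:600,:,::-1])
```

```text
top broad 280 [604.7 143. ] [16.8 43.5] 12.8 mean [0.6046 0.1427 0.1465] z [0.143  0.1467 0.149 ]
top narrow 150 [585.3 228.7] [16.9 22.1] 12.2 mean [0.5853 0.228  0.1462] z [0.1407 0.1467 0.1489]
top stand 2267 [595.5 186.3] [ 50.4 176.2] 12.8 mean [0.5929 0.1871 0.0902] z [0.0868 0.0892 0.0975]
top rail 3935 [ 562.  -238.7] [221.   64.5] 82.5 mean [ 0.5614 -0.2393  0.0626] z [0.0602 0.0626 0.0649]
top jar 830 [724.7 184.6] [54.4 53. ] 88.7 mean [0.7237 0.1835 0.1233] z [0.1179 0.1238 0.126 ]
scene broad 304 [606.1 142.9] [16.3 44.7] 11.7 mean [0.6076 0.1413 0.1449] z [0.1398 0.1456 0.1474]
scene narrow 151 [587.4 228.5] [16.7 22.9] 11.8 mean [0.5881 0.2269 0.1446] z [0.1391 0.1456 0.1474]
scene stand 2527 [581.8 158.6] [192.6 187.7] 44.6 mean [0.5855 0.1747 0.0886] z [0.0826 0.088  0.0968]
scene rail 5474 [ 562.3 -239.2] [220.8  67.3] 82.5 mean [ 0.5636 -0.243   0.0615] z [0.0592 0.0616 0.0635]
```

View pics/c0.png

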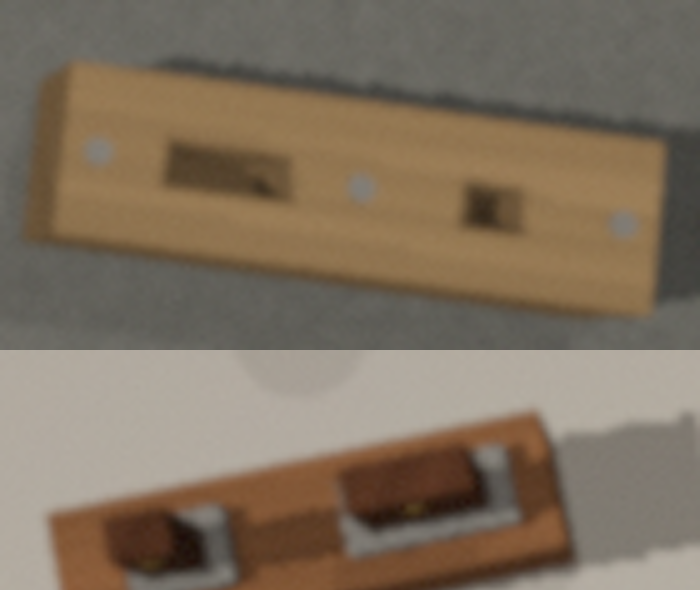

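```bash
cat >> h.py <<'E'
def go(p,yaw):
    "print tool-frame shift to p after turning; yaw = world angle (deg) of tool y"
    o=ctrl.get_obs();M=Ro.from_rotvec(o['tool_rot']).as_matrix()
    y=np.deg2rad(yaw);T=np.array([[-np.sin(y),np.cos(y),0],[np.cos(y),np.sin(y),0],[0,0,-1.]]).T
    print('t',o['t'],'pos',o['tool_pos'],'rot',np.rad2deg(Ro.from_matrix(M.T@T).as_rotvec()).round(2),'shift now-axes',(M.T@(p-o['tool_pos'])).round(4),'shift after turn',(T.T@(p-o['tool_pos'])).round(4),'F',o['contact_force'],o['opening'],o['grip_force'])
E
python3 - <<'E'
from h import *
c=ctrl.camera_info('top');K=np.array(c['camera_matrix']);R=np.array(c['R']);t=np.array(c['t'])
def at(u,v,z):
    C=-R.T@t;r=R.T@np.linalg.inv(K)@[u,v,1];return C+r*(z-C[2])/r[2]
print('slot',at(435.2,258.8,.062),'from', [at(390+a/5-.4,225+b/5-.4,.062)[:2].round(4) for a,b in((167,142),(293,155),(290,202),(163,187),(462,183),(524,190),(520,235),(460,228))])
go(np.array([.6053,.143,.25]),12.5)
E
```

```text
slot [ 0.56717076 -0.18961252  0.062     ] from [array([ 0.5777, -0.1674]), array([ 0.5732, -0.2137]), array([ 0.556 , -0.2121]), array([ 0.5612, -0.1656]), array([ 0.5633, -0.2758]), array([ 0.5609, -0.2986]), array([ 0.5444, -0.2964]), array([ 0.5468, -0.2743])]
t 0.1 pos [ 0.22458647 -0.58259477  0.2064807 ] rot [-8.000e-02 -9.000e-02 -8.142e+01] shift now-axes [ 0.6162 -0.5402 -0.0424] shift after turn [ 0.626   0.5287 -0.0435] F [ 0.15958334  0.15696508 -0.57326231] 0.08587024946506874 0.0
```

jog_arm --steps '[{"delta_rot":[0,0,-8.14],"linear":[0,0,-0.005],"grip":0.085},{"delta_rot":[0,0,-8.14],"linear":[0,0,-0.005],"grip":0.085},{"delta_rot":[0,0,-8.14],"linear":[0,0,-0.005],"grip":0.085},{"delta_rot":[0,0,-8.14],"linear":[0,0,-0.005],"grip":0.085},{"delta_rot":[0,0,-8.14],"linear":[0,0,-0.005],"grip":0.085},{"delta_rot":[0,0,-8.14],"linear":[0,0,-0.005],"grip":0.085},{"delta_rot":[0,0,-8.14],"linear":[0,0,-0.005],"grip":0.085},{"delta_rot":[0,0,-8.14],"linear":[0,0,-0.005],"grip":0.085},{"delta_rot":[0,0,-8.14],"linear":[0,0,-0.005],"grip":0.085},{"delta_rot":[0,0,-8.14],"linear":[0,0,-0.005],"grip":0.085}]'

```text
t: 1.1
tool_pos: [0.2246, -0.5828, 0.257]
tool_rot: [-1.959, -2.455, -0.001]
contact_force: [-0.3, 0.2, -0.1]
opening: 0.0851
grip_force: 0.0
```

jog_arm --steps '[{"delta_rot":[0,0,0],"linear":[0.0313,0.0264,0],"grip":0.085},{"delta_rot":[0,0,0],"linear":[0.0313,0.0264,0],"grip":0.085},{"delta_rot":[0,0,0],"linear":[0.0313,0.0264,0],"grip":0.085},{"delta_rot":[0,0,0],"linear":[0.0313,0.0264,0],"grip":0.085},{"delta_rot":[0,0,0],"linear":[0.0313,0.0264,0],"grip":0.085},{"delta_rot":[0,0,0],"linear":[0.0313,0.0264,0],"grip":0.085},{"delta_rot":[0,0,0],"linear":[0.0313,0.0264,0],"grip":0.085},{"delta_rot":[0,0,0],"linear":[0.0313,0.0264,0],"grip":0.085},{"delta_rot":[0,0,0],"linear":[0.0313,0.0264,0],"grip":0.085},{"delta_rot":[0,0,0],"linear":[0.0313,0.0264,0],"grip":0.085}]'

```text
t: 2.1
tool_pos: [0.4151, -0.2188, 0.2572]
tool_rot: [-1.967, -2.449, -0.0]
contact_force: [1.3, 0.2, 0.4]
opening: 0.0849
grip_force: 0.0
```

jog_arm --steps '[{"delta_rot":[0,0,0],"linear":[0.0313,0.0264,0],"grip":0.085},{"delta_rot":[0,0,0],"linear":[0.0313,0.0264,0],"grip":0.085},{"delta_rot":[0,0,0],"linear":[0.0313,0.0264,0],"grip":0.085},{"delta_rot":[0,0,0],"linear":[0.0313,0.0264,0],"grip":0.085},{"delta_rot":[0,0,0],"linear":[0.0313,0.0264,0],"grip":0.085},{"delta_rot":[0,0,0],"linear":[0.0313,0.0264,0],"grip":0.085},{"delta_rot":[0,0,0],"linear":[0.0313,0.0264,0],"grip":0.085},{"delta_rot":[0,0,0],"linear":[0.0313,0.0264,0],"grip":0.085},{"delta_rot":[0,0,0],"linear":[0.0313,0.0264,0],"grip":0.085},{"delta_rot":[0,0,0],"linear":[0.0313,0.0264,0],"grip":0.085}]'

```text
t: 3.1
tool_pos: [0.6053, 0.1437, 0.2569]
tool_rot: [-1.966, -2.449, 0.001]
contact_force: [0.3, -0.1, -0.7]
opening: 0.0847
grip_force: 0.0
```

Run:
```python
from h import *
go(np.array([.6053,.143,.106]),12.5)
snap('wrist','w0');snap('top','t1')
```

```text
t 3.1 pos [0.60532118 0.14374967 0.25694921] rot [-0.05  0.   -0.01] shift now-axes [-0.0007 -0.      0.1509] shift after turn [-0.0007 -0.0002  0.1509] F [ 0.33055476 -0.07040206 -0.65670149] 0.08472927986618153 0.0
```

View pics/w0.png

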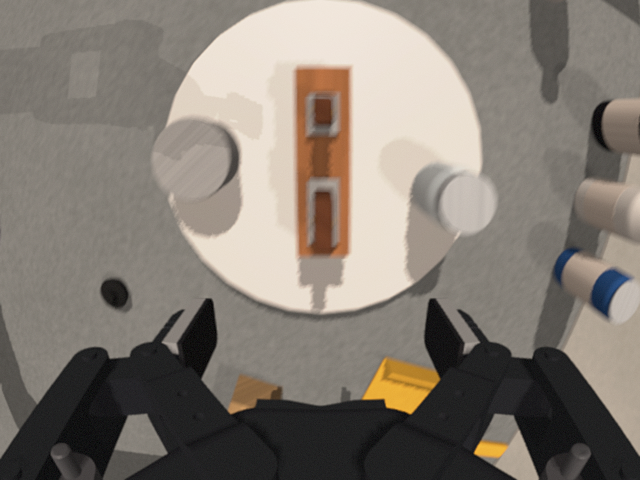

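The wrist view shows the broad gauge at (322,218), midway between the fingertips (213 and 427) and aligned with them. The jar at (463,195) is clear of the fingers, so I'll descend.

jog_arm --steps '[{"delta_rot":[0,0,0],"linear":[0,0,0.015],"grip":0.085},{"delta_rot":[0,0,0],"linear":[0,0,0.02],"grip":0.085},{"delta_rot":[0,0,0],"linear":[0,0,0.02],"grip":0.085},{"delta_rot":[0,0,0],"linear":[0,0,0.02],"grip":0.085},{"delta_rot":[0,0,0],"linear":[0,0,0.02],"grip":0.085},{"delta_rot":[0,0,0],"linear":[0,0,0.02],"grip":0.085},{"delta_rot":[0,0,0],"linear":[0,0,0.015],"grip":0.085},{"delta_rot":[0,0,0],"linear":[0,0,0.01],"grip":0.085},{"delta_rot":[0,0,0],"linear":[0,0,0.01],"grip":0.085},{"delta_rot":[0,0,0],"linear":[0,0,0],"grip":0.085}]'

```text
t: 4.2
tool_pos: [0.6041, 0.1417, 0.106]
tool_rot: [-1.966, -2.448, 0.003]
contact_force: [0.3, 0.2, -0.5]
opening: 0.0849
grip_force: 0.0
```

jog_arm --newtons 40 --steps '[{"delta_rot":[0,0,0],"linear":[0,0,0],"grip":0},{"delta_rot":[0,0,0],"linear":[0,0,0],"grip":0},{"delta_rot":[0,0,0],"linear":[0,0,0],"grip":0},{"delta_rot":[0,0,0],"linear":[0,0,0],"grip":0},{"delta_rot":[0,0,0],"linear":[0,0,0],"grip":0},{"delta_rot":[0,0,0],"linear":[0,0,0],"grip":0},{"delta_rot":[0,0,0],"linear":[0,0,0],"grip":0},{"delta_rot":[0,0,0],"linear":[0,0,0],"grip":0},{"delta_rot":[0,0,0],"linear":[0,0,0],"grip":0},{"delta_rot":[0,0,0],"linear":[0,0,0],"grip":0}]'

```text
t: 5.2
tool_pos: [0.6055, 0.1422, 0.1082]
tool_rot: [1.966, 2.449, 0.002]
contact_force: [0.0, -0.1, 3.4]
opening: 0.0149
grip_force: 42.0
```

jog_arm --steps '[{"delta_rot":[0,0,0],"linear":[0,0,-0.01],"grip":0},{"delta_rot":[0,0,0],"linear":[0,0,-0.015],"grip":0},{"delta_rot":[0,0,0],"linear":[0,0,-0.015],"grip":0},{"delta_rot":[0,0,0],"linear":[0,0,-0.015],"grip":0},{"delta_rot":[0,0,0],"linear":[0,0,-0.015],"grip":0},{"delta_rot":[0,0,0],"linear":[0,0,-0.015],"grip":0},{"delta_rot":[0,0,0],"linear":[0,0,-0.015],"grip":0},{"delta_rot":[0,0,0],"linear":[0,0,-0.01],"grip":0},{"delta_rot":[0,0,0],"linear":[0,0,0],"grip":0},{"delta_rot":[0,0,0],"linear":[0,0,0],"grip":0}]'

```text
t: 6.2
tool_pos: [0.6049, 0.1421, 0.2174]
tool_rot: [-1.967, -2.449, 0.0]
contact_force: [0.4, -0.2, -1.6]
opening: 0.0149
grip_force: 41.5
```

Run:
```python
from h import *
go(np.array([.567,-.1897,.215]),-7.5)
```

```text
t 6.2 pos [0.60493918 0.14207183 0.21741046] rot [-0.02  0.   19.98] shift now-axes [-0.3157 -0.1087  0.0024] shift after turn [-0.3339  0.0057  0.0024] F [ 0.4171797  -0.1901737  -1.61812218] 0.014901682281885962 41.47859215736389
```

jog_arm --steps '[{"delta_rot":[0,0,4],"linear":[0,0,0],"grip":0},{"delta_rot":[0,0,4],"linear":[0,0,0],"grip":0},{"delta_rot":[0,0,4],"linear":[0,0,0],"grip":0},{"delta_rot":[0,0,4],"linear":[0,0,0],"grip":0},{"delta_rot":[0,0,4],"linear":[0,0,0],"grip":0},{"delta_rot":[0,0,0],"linear":[-0.014,0,0],"grip":0},{"delta_rot":[0,0,0],"linear":[-0.02,0.001,0],"grip":0},{"delta_rot":[0,0,0],"linear":[-0.025,0.001,0],"grip":0},{"delta_rot":[0,0,0],"linear":[-0.025,0.001,0],"grip":0},{"delta_rot":[0,0,0],"linear":[-0.025,0.001,0],"grip":0}]'

```text
t: 7.2
tool_pos: [0.5939, 0.0317, 0.2166]
tool_rot: [-2.36, -2.072, 0.002]
contact_force: [1.3, 0.5, -1.4]
opening: 0.0149
grip_force: 41.4
```

jog_arm --steps '[{"delta_rot":[0,0,0],"linear":[-0.03,0.001,0],"grip":0},{"delta_rot":[0,0,0],"linear":[-0.03,0.001,0],"grip":0},{"delta_rot":[0,0,0],"linear":[-0.03,0,0],"grip":0},{"delta_rot":[0,0,0],"linear":[-0.03,0,0],"grip":0},{"delta_rot":[0,0,0],"linear":[-0.03,0,0],"grip":0},{"delta_rot":[0,0,0],"linear":[-0.03,0,0],"grip":0},{"delta_rot":[0,0,0],"linear":[-0.025,0,0],"grip":0},{"delta_rot":[0,0,0],"linear":[-0.02,0,0],"grip":0},{"delta_rot":[0,0,0],"linear":[0,0,0],"grip":0},{"delta_rot":[0,0,0],"linear":[0,0,0],"grip":0}]'

```text
t: 8.2
tool_pos: [0.5665, -0.1903, 0.2168]
tool_rot: [-2.362, -2.069, 0.001]
contact_force: [-0.2, 1.0, -0.6]
opening: 0.0147
grip_force: 41.4
```

Run:
```python
from h import *
go(np.array([.567,-.1897,.215]),-7.5)
snap('wrist','w1');im,d=snap('scene','s1')
cv2.imwrite('pics/s1c.png',cv2.resize(im[150:370,60:300],None,fx=2.7,fy=2.7,interpolation=2)[:,:,::-1])
```

```text
t 8.2 pos [ 0.56649585 -0.19025047  0.2168461 ] rot [-0.08 -0.04 -0.05] shift now-axes [0.0006 0.0004 0.0018] shift after turn [0.0006 0.0004 0.0018] F [-0.22464689  0.96543294 -0.57106344] 0.01474056025656364 41.442636251449585
```

View pics/w1.png

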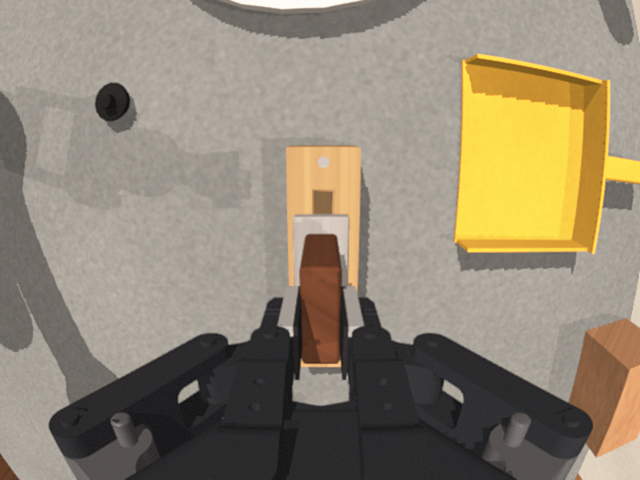

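View pics/s1c.png

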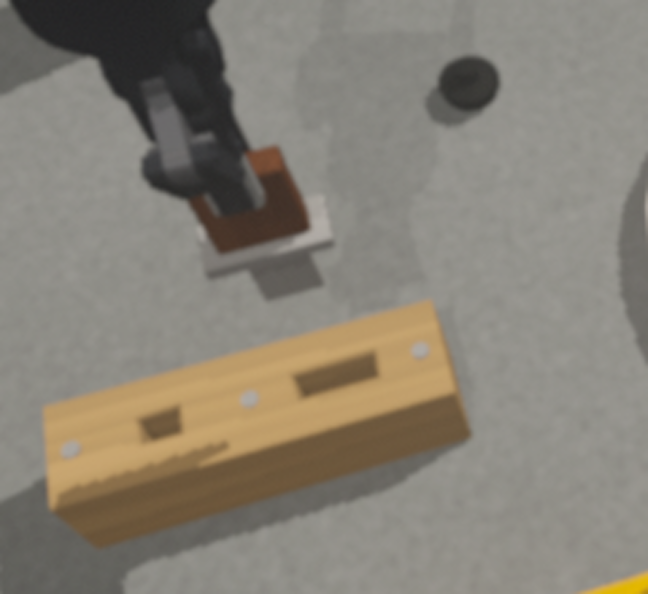

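The wrist view shows the gauge in line with the rail: slot end at (322,200), grip axis at about x=321. The scene crop shows the blade tip at (295,292) and the long slot's middle at (338,374). I'll work out the offset between them in the same camera.

Run:
```python
from h import *
c=ctrl.camera_info('scene');K=np.array(c['camera_matrix']);R=np.array(c['R']);t=np.array(c['t'])
def at(u,v,z):
    C=-R.T@t;r=R.T@np.linalg.inv(K)@[u,v,1];return (C+r*(z-C[2])/r[2]).round(4)
q=lambda a,b,z:at(60+a/2.7-.3,150+b/2.7-.3,z)
print([q(*p,.062) for p in((295,375),(375,350),(378,376),(305,397))],'mid',q(338.2,374.5,.062))
print('tip near face ends',q(268,300,.153),q(322,285,.153),'mid',q(295,292.5,.153))
print('flange lower near edge',q(208,278,.198),q(333,243,.198),'mid',q(270.5,260.5,.198))
```

```text
[array([ 0.559 , -0.2115,  0.062 ]), array([ 0.5635, -0.1657,  0.062 ]), array([ 0.5803, -0.1695,  0.062 ]), array([ 0.5749, -0.2104,  0.062 ])] mid [ 0.5695 -0.1894  0.062 ]
tip near face ends [ 0.5683 -0.2024  0.153 ] [ 0.5717 -0.1754  0.153 ] mid [ 0.57   -0.1889  0.153 ]
flange lower near edge [ 0.5761 -0.2197  0.198 ] [ 0.5829 -0.1614  0.198 ] mid [ 0.5795 -0.1908  0.198 ]
```

jog_arm --steps '[{"delta_rot":[0,0,0],"linear":[0.0005,0.0015,0.01],"grip":0},{"delta_rot":[0,0,0],"linear":[0,0,0.015],"grip":0},{"delta_rot":[0,0,0],"linear":[0,0,0.015],"grip":0},{"delta_rot":[0,0,0],"linear":[0,0,0.015],"grip":0},{"delta_rot":[0,0,0],"linear":[0,0,0.015],"grip":0},{"delta_rot":[0,0,0],"linear":[0,0,0.01],"grip":0},{"delta_rot":[0,0,0],"linear":[0,0,0.005],"grip":0},{"delta_rot":[0,0,0],"linear":[0,0,0],"grip":0},{"delta_rot":[0,0,0],"linear":[0,0,0],"grip":0}]'

```text
t: 9.2
tool_pos: [0.5693, -0.1898, 0.1332]
tool_rot: [2.362, 2.07, 0.001]
contact_force: [0.2, 0.1, -0.7]
opening: 0.0151
grip_force: 41.4
```

Run:
```python
from h import *
go(np.array([.568,-.1897,.081]),-7.5)
im,d=snap('scene','s2')
cv2.imwrite('pics/s2c.png',cv2.resize(im[230:370,60:260],None,fx=4,fy=4,interpolation=2)[:,:,::-1])
```

```text
t 9.2 pos [ 0.56925596 -0.18975754  0.13324386] rot [ 0.06  0.02 -0.03] shift now-axes [-0.0001 -0.0013  0.0522] shift after turn [-0.0001 -0.0013  0.0522] F [ 0.23070647  0.05997996 -0.69097746] 0.015072189329527272 41.4276123046875
```

View pics/s2c.png

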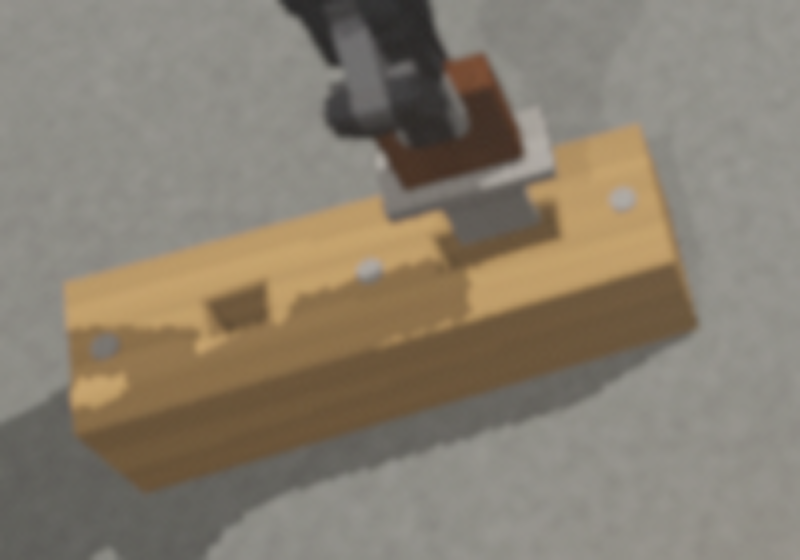

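The crop shows the blade tip, (462,243) to (540,225), just above the slot mouth. It is centred lengthwise and about 1 mm too far toward the camera. I'll correct that and lower.

jog_arm --steps '[{"delta_rot":[0,0,0],"linear":[0,-0.001,0.003],"grip":0},{"delta_rot":[0,0,0],"linear":[0,0,0.006],"grip":0},{"delta_rot":[0,0,0],"linear":[0,0,0.007],"grip":0},{"delta_rot":[0,0,0],"linear":[0,0,0.007],"grip":0},{"delta_rot":[0,0,0],"linear":[0,0,0.007],"grip":0},{"delta_rot":[0,0,0],"linear":[0,0,0.007],"grip":0},{"delta_rot":[0,0,0],"linear":[0,0,0.006],"grip":0},{"delta_rot":[0,0,0],"linear":[0,0,0.003],"grip":0},{"delta_rot":[0,0,0],"linear":[0,0,0],"grip":0},{"delta_rot":[0,0,0],"linear":[0,0,0],"grip":0}]'

```text
t: 10.25
tool_pos: [0.568, -0.1895, 0.0868]
tool_rot: [2.362, 2.071, 0.0]
contact_force: [-0.2, 0.7, 0.2]
opening: 0.015
grip_force: 41.4
```

jog_arm --steps '[{"delta_rot":[0,0,0],"linear":[0,0,0.002],"grip":0},{"delta_rot":[0,0,0],"linear":[0,0,0],"grip":0}]'

```text
t: 10.45
tool_pos: [0.5679, -0.1894, 0.0847]
tool_rot: [2.362, 2.071, 0.0]
contact_force: [0.5, 0.5, -0.7]
opening: 0.0149
grip_force: 41.4
```

jog_arm --steps '[{"delta_rot":[0,0,0],"linear":[0,0,0.0015],"grip":0},{"delta_rot":[0,0,0],"linear":[0,0,0],"grip":0}]'

```text
t: 10.65
tool_pos: [0.5677, -0.1893, 0.0829]
tool_rot: [-2.362, -2.071, 0.0]
contact_force: [0.9, 1.0, -0.6]
opening: 0.0147
grip_force: 41.4
```

jog_arm --steps '[{"delta_rot":[0,0,0],"linear":[0,0,0.001],"grip":0},{"delta_rot":[0,0,0],"linear":[0,0,0],"grip":0}]'

```text
t: 10.85
tool_pos: [0.568, -0.1894, 0.0823]
tool_rot: [2.362, 2.071, 0.0]
contact_force: [0.6, -0.2, -0.6]
opening: 0.0151
grip_force: 41.5
```

jog_arm --steps '[{"delta_rot":[0,0,0],"linear":[0,0,0.0005],"grip":0},{"delta_rot":[0,0,0],"linear":[0,0,0],"grip":0}]'

```text
t: 11.05
tool_pos: [0.568, -0.1895, 0.0822]
tool_rot: [2.362, 2.071, 0.0]
contact_force: [-2.0, -0.5, 2.3]
opening: 0.0147
grip_force: 41.8
```

jog_arm --steps '[{"delta_rot":[0,0,0],"linear":[0,0,0.0005],"grip":0},{"delta_rot":[0,0,0],"linear":[0,0,0],"grip":0}]'

```text
t: 11.25
tool_pos: [0.5681, -0.1895, 0.0821]
tool_rot: [2.362, 2.071, 0.0]
contact_force: [-1.6, 1.0, 5.1]
opening: 0.015
grip_force: 42.2
```

The flange is in contact, so I'll release and retreat.

jog_arm --newtons 20 --steps '[{"delta_rot":[0,0,0],"linear":[0,0,0],"grip":0},{"delta_rot":[0,0,0],"linear":[0,0,0],"grip":0.025},{"delta_rot":[0,0,0],"linear":[0,0,0],"grip":0.035},{"delta_rot":[0,0,0],"linear":[0,0,0],"grip":0.045},{"delta_rot":[0,0,0],"linear":[0,0,0],"grip":0.05},{"delta_rot":[0,0,0],"linear":[0,0,0],"grip":0.05},{"delta_rot":[0,0,0],"linear":[0,0,-0.005],"grip":0.05},{"delta_rot":[0,0,0],"linear":[0,0,-0.01],"grip":0.05},{"delta_rot":[0,0,0],"linear":[0,0,-0.015],"grip":0.05},{"delta_rot":[0,0,0],"linear":[0,0,-0.015],"grip":0.05}]'

```text
t: 12.25
tool_pos: [0.5682, -0.1896, 0.128]
tool_rot: [2.362, 2.07, 0.001]
contact_force: [0.1, -0.3, -0.5]
opening: 0.0501
grip_force: 0.0
```

jog_arm --steps '[{"delta_rot":[0,0,0],"linear":[0,0,-0.02],"grip":0.05},{"delta_rot":[0,0,0],"linear":[0,0,-0.02],"grip":0.05},{"delta_rot":[0,0,0],"linear":[0,0,-0.02],"grip":0.05},{"delta_rot":[0,0,0],"linear":[0,0,-0.02],"grip":0.05},{"delta_rot":[0,0,0],"linear":[0,0,0],"grip":0.05},{"delta_rot":[0,0,0],"linear":[0,0,0],"grip":0.05}]'

```text
t: 12.85
tool_pos: [0.5682, -0.1896, 0.2073]
tool_rot: [2.361, 2.07, 0.001]
contact_force: [-0.6, -0.7, -0.7]
opening: 0.0499
grip_force: 0.0
```

Run:
```python
from h import *
im,d=snap('scene','s3');W=cloud('scene',d)
a=W[230:370,60:260].reshape(-1,3);P=a[(a[:,2]>.105)&(a[:,2]<.13)&(abs(a[:,0]-.567)<.03)&(abs(a[:,1]+.19)<.04)]
print(P.mean(0),np.percentile(P[:,2],[5,50,95]),cv2.minAreaRect((P[:,:2]*1000).astype(np.float32)))
cv2.imwrite('pics/s3c.png',cv2.resize(im[140:370,60:480],None,fx=1.9,fy=1.9,interpolation=2)[:,:,::-1])
```

```text
[ 0.57174893 -0.18837752  0.11676414] [0.10700749 0.11886494 0.12120682] ((569.351806640625, -188.3535614013672), (43.62079620361328, 18.23764991760254), 81.61054992675781)
```

View pics/s3c.png

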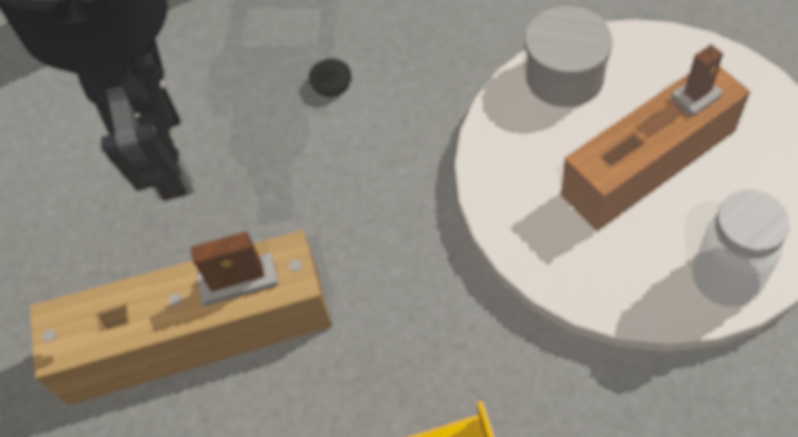

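The gauge stands upright in the long slot at about (230,265) with its flange on the rail and its top at z≈0.12. The narrow gauge (705,75) and the jar (745,245) are where they were, and the gripper is clear.

```bash
python3 -c "
from station import ctrl
print(ctrl.finish_job())"
```

```text
the job is handed in; nothing more can be done
None
```

The broad gauge is standing upright in the long slot with its flange on the rail and the gripper clear; the narrow gauge and jar look undisturbed, and the job is handed in (no verdict was returned).

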